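# Clamp a sample vial in the one-hand bar clamp

## Task

Stand the brown glass sample vial upright between the jaws of the bar clamp that is screwed to the base plate. Then squeeze the clamp's trigger again and again, never pushing the sliding jaw itself, until the jaw holds the vial firmly in the V of the fixed jaw (at least 8 N), but feel your way so that the jaw never presses on the glass with more than 24 N. Let the trigger go, and leave the weight and the small beaker alone.

Things in the scene. Friction and masses are not known exactly. Their poses are not given: they have to be found in the camera images.
- vial: Brown glass sample vial with a white screw cap, 23 mm diameter, 48 mm tall, about 30 g, standing upright on the worktop; its place changes. Origin: centre of its underside, z up. The cap (18 mm diameter) is the top 10 mm; the glass is 23 mm wide up to about 36 mm.
- clamp: One-hand bar clamp lying on its side, fixed to an aluminium base plate (176 x 160 mm, top 10 mm above the worktop). Origin: worktop level, on the bar's line. x: from handle side to jaw side; y: along the bar from fixed to sliding jaw. In this frame (mm): grey body x -19..19, y -64..-16, z up to 45; fixed handle x -90..-16, y -62..-46, z 12..44; bar x -3..3, z 14..32.
- jaw: Sliding jaw, pinned on the bar. Origin at the clamp's origin when fully open; moves along the clamp's -y as it closes, 0 to 18 mm closed at the start. Its pad (30 mm wide, centred on x 58, z 15..35) has its face at y +43 mm in this frame and is sprung (1 mm per 10 N). Where it meets the vial must be felt. A full squeeze closes it up to 10 mm; a clutch holds it when the trigger goes back.
- seat (a point): Point on the base plate between the jaws, 10 mm above the worktop, at (58, 4) mm in the clamp's frame, axes as the clamp's: stand the centre of the vial's underside here. The fixed jaw is a V (mouth 36 mm wide, z 14..36 mm) that opens to +y, centred on x 58; its depth is shimmed and not measured: the vial's centre ends 6 to 12 mm to the -y of this point. At the seat the vial clears V and pad by 4 mm or more.
- trigger (a joint): Trigger angle: 0 released, 0.45 rad fully squeezed. A spring brings it back to 0 when let go. Pressed at trigger_grip it takes about 2 to 4 N with the jaw free; above that each further newton puts about 2.2 N on the vial, and each further mm about 3 N.
- trigger_grip (a point): Where a finger presses: outer (+y) face of the black trigger lever, 50 mm from its pivot, 29 mm above the worktop; moves with the trigger. The lever (z 15..43 mm, 10 mm thick) runs along the clamp's -x for 66 mm from its pivot at (-16, -22) mm and moves to the clamp's -y, towards the handle, by about 21 mm here in a full squeeze. Trigger and handle together measure 50 mm across when released.
- weight: Bystander: steel calibration weight with a knob, 24 mm diameter, 30 mm tall. Origin: centre of its underside.
- small_beaker: Bystander: small clear beaker, 50 mm diameter, 62 mm tall. Origin: centre of its underside.

How it is judged:
On the way, in this order (a step that is already met when the one before it is completed fails the run):
1. the vial stands upright on the base plate between the jaws, let go (x of vial in the frame of seat between -0.016 and 0.016 m and y of vial in the frame of seat between -0.014 and 0.023 m and z of vial in the frame of seat between -0.003 and 0.003 m and angle between vial's own z axis and vertical below 0.1 rad and contact force between the fingers and vial below 0.1 N), for 0.2 s.
2. the trigger is squeezed (value of joint trigger above 0.15 rad).
3. the trigger is let go (value of joint trigger below 0.05 rad).
4. the trigger is squeezed again (value of joint trigger above 0.1 rad).
At the end, for the whole second after the job is handed in: the vial stands upright (within 0.1 rad) on the base plate (within 4 mm), in the V of the fixed jaw (at least 3 mm to the -y of the seat point and within 18 mm of it), the sliding jaw presses on it with more than 8 N, it is at rest, and the trigger has gone back (below 0.05 rad) (contact force between jaw and vial above 8 N and y of vial in the frame of seat below -0.003 m and angle between vial's own z axis and vertical below 0.1 rad and horizontal distance between vial and seat below 0.018 m and z of vial in the frame of seat below 0.004 m and value of joint trigger below 0.05 rad and linear speed of vial below 0.01 m/s); the robot touches nothing.
It fails at once if the jaw presses on the vial with more than 24 N (contact force between jaw and vial above 24 N).
It fails at once if the sliding jaw itself is pushed by hand (more than 5 N) (contact force between the fingers and jaw above 5 N).
It fails at once if the weight is moved by more than 20 mm (distance of weight from where it was at the start of the episode above 0.02 m).
It fails at once if the small beaker is moved by more than 20 mm (distance of small_beaker from where it was at the start of the episode above 0.02 m).
It also fails if it takes over 54 s, if anything falls off the work surface, if the arm or the gripper's body presses on something with over 40 N, if the wrist force passes 120 N, or if a joint passes its speed limit or range.

## Robot

A 6-joint arm with a two-finger parallel gripper is mounted at the origin on a cart in front of the work surface, level with it; the furniture and walls round the work are solid. World frame = base frame: x ahead of the robot, y to its left, z up, the work surface at z = 0. Lengths are in m, angles in rad, forces in N, time in s.
With the tool pointing down it reaches from about 0.3 to 0.75 m from the base axis. Payload 8.5 kg.
Tool frame: the origin (TCP) lies where the fingers leave the gripper's body, on its centre line; the fingertips stand 64 mm ahead of it and the grasp point (between the pads) lies 45 mm ahead of it; x points along the fingers, y is the direction in which the jaws open and shut, and the axes are right-handed (so a half turn about x gives the same grasp; the last joint's range is limited). The gripper opens to 88 mm and grips with 3 to 60 N. Pads are 18 mm wide; open, the fingers measure 123 mm over their backs; the gripper's body (75 mm by 187 mm) begins 45 mm behind the grasp point.
Start: joints at [-1.491, 0.381, 1.297, -0, 1.464, -0.215], TCP at [0.16, -0.526, 0.303] pointing down, gripper open.
Joint ranges: [-3.11, 3.11], [-0.89, 2.33], [0.22, 2.48], [-1.42, 4.56], [0.17, 2.85], [-2.88, 2.88]. Speed limits (rad/s): [2.39, 2.39, 3.14, 3.14, 3.14, 3.14].

## Interface

Orientations are given as a rotation vector (axis times angle).
In Python, from workcell import env gives the robot as it stands. The module is installed in compiled form; this text tells all that it offers.
- The arm moves only by the tool drive_tool, never from a script. Its argument "moves" is a list that holds one entry, the list of rows, each a list of 7 numbers: the shift along the tool's x, y, z in mm, then the turn, a rotation vector about the tool's x, y, z in rad, then the opening, from 0 (shut) to 1 (fully open). In form: [[[dx, dy, dz, ax, ay, az, fingers], ...]]. A call has 1 to 12 rows; each row is the pose to reach, as a shift and turn from the pose commanded when the call began, along the tool's axes at that moment; what a row does not reach only later rows make up. A row lasts 1/8 s, in which the tool goes at most 62.5 mm and 10.7 degrees, less where a joint would pass 70% of its speed; a pose out of reach is approached as far as the arm can. A call with a gripper value outside its range is refused whole. The fingers move at their own pace and stop on an object; "grip_force" is the grip in N (left out, the last holds). Time passes only in rows, so rows that repeat a pose let the fingers close. It gives the time, the measured TCP pose, the force and the opening at its end, in the units of the state.
- env.get_state(): the state, without advancing time (a new reading comes with each control period).
- env.capture(name): name is "scene" or "top" or "wrist"; returns a dict with "color" (420x560x3 uint8, red, green, blue), "z_map" (420x560 float32, m along the optical axis (not along the pixel's ray), 0 where there is no reading), "mtx" (3x3 intrinsics, pixels), "rvec" (rotation vector, rad) and "tvec" (3), from world to camera coordinates, as OpenCV has them; the wrist camera has in their place "mount" (4x4, takes a point from camera to tool coordinates, whose origin is the TCP and whose axes are the tool frame's). Camera axes: x right, y down, z forward; pixel columns grow to the right and rows downward; lengths in m; the calibration is good to about 2 mm. A picture is of the moment at which its call begins: read the wrist's pose just before it.
- env.finish_job(): hands the job in, once; it reports no verdict.
The state is a dict: "time_s": time; "q": joint angles; "qvel": joint speeds; "joint_efforts": joint torques, N m; "eef_pos": TCP position; "orientation": TCP orientation; "ft_force": force on the tool from outside, world axes, zero at the start; "torque": the same for the moment, N m; "grip_width": finger opening in m.
Only numpy, scipy, OpenCV 4.12 (cv2) and the standard library are available. Lean on these libraries where they do the work, as an engineer would, in place of code of your own. Each camera call takes 0.05 s, during which the arm holds its last target.

## Working session

There is one attempt and no reset: what is moved stays moved. The work goes in short steps, Python scripts to look and compute and a tool call to move; the robot and the scene stay as the last step left them, time stands still between calls to the robot, and variables do not carry over. Pictures are saved under pics/ and viewed, and the job is handed in when it is done.

Besides the shell and the picture viewer there is one more tool, called after ">>>" in YAML: its name, and indented under it one key for each argument. drive_tool: Moves the arm, as the interface text tells. Its arguments: {"type":"object","properties":{"moves":{"type":"array","items":{"type":"array","items":{"type":"array","items":{"type":"number"}}}},"grip_force":{"type":"number"}},"required":["moves"]}

```bash
mkdir -p pics; cat > h.py <<'E'
import numpy as np, cv2
from workcell import env
def save(n,fn):
    c=env.capture(n); cv2.imwrite('pics/'+fn,c['color'][:,:,::-1]); np.savez('pics/'+fn+'.npz',**{k:v for k,v in c.items()}); return c
def pts(c):
    K=c['mtx'];z=c['z_map'];h,w=z.shape;u,v=np.meshgrid(np.arange(w),np.arange(h))
    P=np.stack([(u-K[0,2])/K[0,0]*z,(v-K[1,2])/K[1,1]*z,z],-1)
    R=cv2.Rodrigues(np.array(c['rvec'],float))[0];return (P-np.array(c['tvec']).ravel())@R
E
python3 - <<'E'
from h import *
s=env.get_state();print(s)
for n in ['scene','top']:
    c=save(n,n+'1.png');print(c['mtx'],c['rvec'],c['tvec'])
E
```

```text
{'time_s': 0.0, 'q': array([-1.49124985e+00,  3.81182048e-01,  1.29827124e+00, -1.49528254e-05,
        1.46362282e+00, -2.15312721e-01]), 'qvel': array([-0.00055313,  0.0007181 , -0.00028308, -0.00016677, -0.00013558,
        0.00016686]), 'joint_efforts': array([-8.91022391e-04, -4.37932956e+01, -2.24558812e+01,  7.12815765e-02,
        3.52289819e-02, -8.73884073e-05]), 'eef_pos': array([ 0.15980477, -0.52606133,  0.30214167]), 'orientation': array([ 2.06365224,  0.30800034, -2.06347326]), 'ft_force': array([ 0.61471634, -0.09335367,  0.24132953]), 'torque': array([ 0.00423231, -0.04084407, -0.01198409]), 'grip_width': 0.08815389412168985}
[[467.35993204   0.         278.94605634]
 [  0.         467.35993204 204.14912082]
 [  0.           0.           1.        ]] [ 0.99268944 -2.17405862  1.27105572] [0.45837436 0.20793466 0.61856966]
[[389.20785539   0.         285.43833331]
 [  0.         389.20785539 211.79065425]
 [  0.           0.           1.        ]] [ 2.18290116 -2.17707826  0.09235752] [0.13613373 0.55816433 0.86535646]
```

View pics/scene1.png

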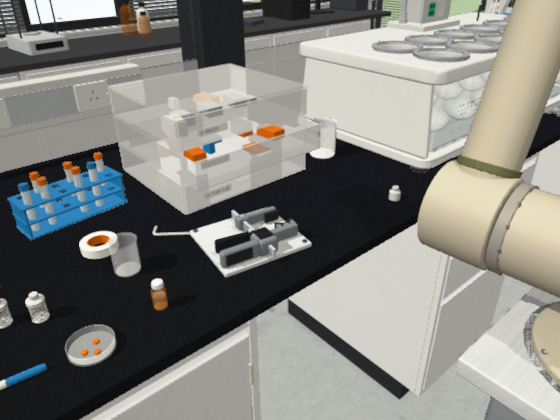

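View pics/top1.png

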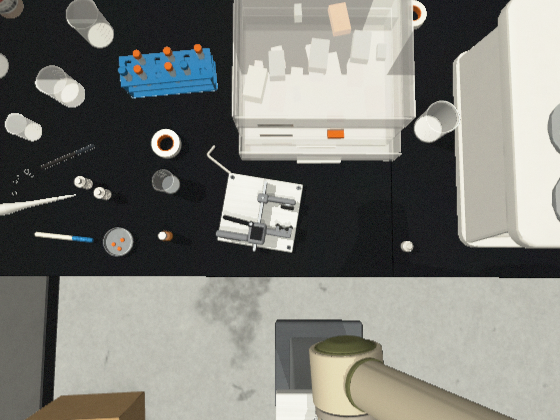

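```bash
python3 - <<'E'
from h import *
c=dict(np.load('pics/top1.png.npz'));P=pts(c)
im=c['color'][160:270,145:315,::-1];cv2.imwrite('pics/topz.png',cv2.resize(im,None,fx=4.6,fy=4.6,interpolation=cv2.INTER_CUBIC))
c2=dict(np.load('pics/scene1.png.npz'));im=c2['color'][190:320,140:320,::-1];cv2.imwrite('pics/scz.png',cv2.resize(im,None,fx=4.4,fy=4.4,interpolation=cv2.INTER_CUBIC))
for u,v in [(163,236),(200,250),(230,240),(290,245),(264,198),(257,233),(235,219),(233,177),(297,187),(220,239),(291,250),(407,246),(300,300),(165,180)]:
    print(u,v,P[v,u].round(4))
R=cv2.Rodrigues(c['rvec'])[0];print('cam',(-R.T@c['tvec']).round(3)); 
R=cv2.Rodrigues(c2['rvec'])[0];print('cam',(-R.T@c2['tvec']).round(3)); 
E
```

```text
163 236 [0.5014 0.4075 0.0482]
200 250 [0.4702 0.3353 0.0019]
230 240 [0.4934 0.2649 0.0109]
290 245 [0.4823 0.1269 0.01  ]
264 198 [0.5881 0.1862 0.0333]
257 233 [0.5087 0.2005 0.0449]
235 219 [0.5397 0.25   0.0428]
233 177 [0.6397 0.26   0.0113]
297 187 [0.6165 0.1109 0.0128]
220 239 [0.4956 0.2878 0.0118]
291 250 [0.4709 0.1247 0.014 ]
407 246 [ 0.4808 -0.1351  0.0328]
300 300 [ 0.2399  0.0712 -0.8263]
165 180 [0.6335 0.4205 0.0034]
cam [0.484 0.139 0.908]
cam [-0.038  0.63   0.487]
```

View pics/topz.png

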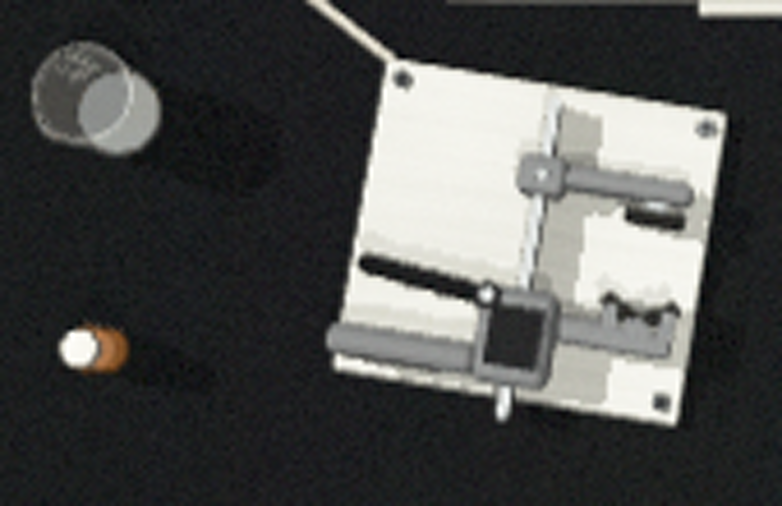

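View pics/scz.png

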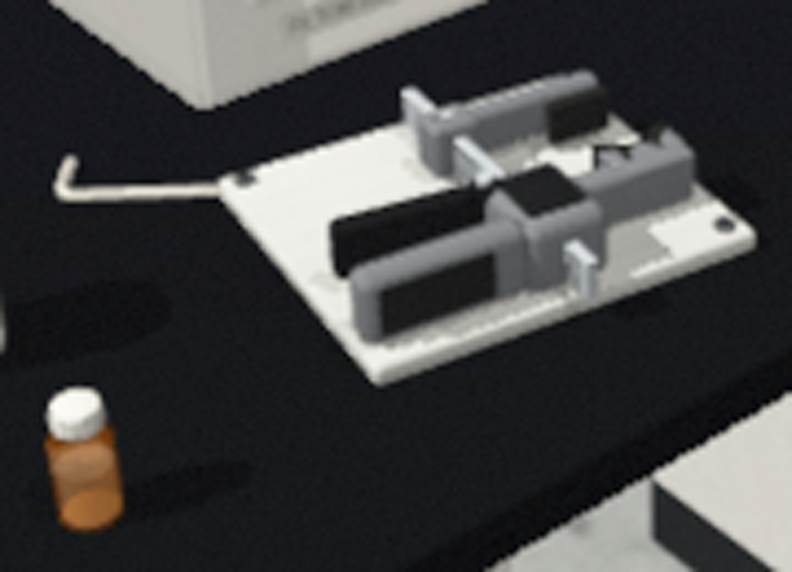

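```bash
cat > meas.py <<'E'
from h import *
c=dict(np.load('pics/top1.png.npz'));P=pts(c);col=c['color'].astype(int)
roi=np.zeros(P.shape[:2],bool);roi[165:262,205:315]=1
plate=roi&(col.min(-1)>150)&(abs(P[...,2]-.0105)<.006)
# include everything above 5mm as plate footprint, intersect plane z=0.01
K=c['mtx'];R=cv2.Rodrigues(c['rvec'])[0];C=-R.T@c['tvec']
def ray(u,v,z,c=c):
    K=c['mtx'];R=cv2.Rodrigues(c['rvec'])[0];C=-R.T@c['tvec']
    d=R.T@np.array([(u-K[0,2])/K[0,0],(v-K[1,2])/K[1,1],1]);return C+d*(z-C[2])/d[2]
if __name__=='__main__':
    m=P[plate][:,:2].astype(np.float32)*1000
    print('plate',cv2.minAreaRect(m), len(m))
    b=roi&(abs(P[...,2]-.045)<.0035)
    n,l,st,ce=cv2.connectedComponentsWithStats(b.astype(np.uint8))
    for i in range(1,n):
        if st[i,4]>15:
            q=P[l==i];print(i,st[i],'z',q[:,2].mean().round(4),cv2.minAreaRect(q[:,:2].astype(np.float32)*1000))
    cap=np.zeros_like(roi);cap[225:245,150:178]=1
    q=cap&(P[...,2]>.044);print('cap',P[q].mean(0),q.sum(),cv2.minEnclosingCircle(P[q][:,:2].astype(np.float32)*1000))
    c2=dict(np.load('pics/scene1.png.npz'));P2=pts(c2)
    k=(P2[...,2]>.03)&(P2[...,2]<.052)&(abs(P2[...,0]-.5)<.04)&(abs(P2[...,1]-.4075)<.04)
    print('scene vial',P2[k].mean(0),k.sum()); v,u=np.nonzero(k);print(u.min(),u.max(),v.min(),v.max(),P2[k].min(0),P2[k].max(0))
    k=(P2[...,2]>.047)&k
    if k.sum():print(P2[k].mean(0),cv2.minEnclosingCircle(P2[k][:,:2].astype(np.float32)*1000))
    # scene plate rect + body
    r2=(abs(P2[...,0]-.55)<.13)&(abs(P2[...,1]-.19)<.13)
    b=r2&(abs(P2[...,2]-.0105)<.006)&(c2['color'].min(-1)>140)
    print('plate s',cv2.minAreaRect(P2[b][:,:2].astype(np.float32)*1000),b.sum())
    b=r2&(abs(P2[...,2]-.045)<.0025)
    n,l,st,ce=cv2.connectedComponentsWithStats(b.astype(np.uint8))
    for i in range(1,n):
        if st[i,4]>15:
            q=P2[l==i];print(i,st[i],'z',q[:,2].mean().round(4),cv2.minAreaRect(q[:,:2].astype(np.float32)*1000))
E
python3 meas.py
```

```text
plate ((568.40185546875, 208.68255615234375), (200.9147186279297, 173.10984802246094), 80.7196273803711) 3582
1 [223 215  10   6  29] z 0.043 ((543.4119873046875, 266.68267822265625), (22.699514389038086, 7.744688034057617), 71.78994750976562)
2 [216 218  49  25 451] z 0.0439 ((516.9971923828125, 236.83583068847656), (105.20609283447266, 45.1193962097168), 81.02220153808594)
cap [0.50339049 0.40030803 0.07833038] 57 ((492.86785888671875, 279.2544250488281), 140.33592224121094)
scene vial [0.49896368 0.41496714 0.04094096] 218
150 165 279 296 [0.49081007 0.40261531 0.03025935] [0.51126976 0.42448527 0.05002913]
[0.50180699 0.41372185 0.04832651] ((502.7981872558594, 413.7186584472656), 9.09671401977539)
plate s ((569.4940795898438, 219.7755584716797), (223.0352783203125, 180.46087646484375), 78.47515869140625) 1856
1 [246 227  27  13 162] z 0.0442 ((512.6072387695312, 210.23178100585938), (35.03289031982422, 36.521846771240234), 79.11457824707031)
10 [220 240  37  15 127] z 0.0436 ((502.9912109375, 261.078125), (68.62886810302734, 12.83362865447998), 81.31551361083984)
```

```bash
python3 - <<'E'
from meas import *
A=lambda u,v:((u+.5)/4.6-.5+145,(v+.5)/4.6-.5+160)
for n,u,v,z in [('TL',387,60,.01),('TR',727,113,.01),('BR',680,426,.01),('BL',334,370,.01),('bodyTL',488,290,.045),('bodyTR',558,295,.045),('bodyBR',548,388,.045),('bodyBL',478,378,.045),('cap',79,348,.048),('boltTL',402,78,.012),('boltTR',707,128,.012),('boltBR',661,401,.012),('handleTip',328,337,.044),('vL',602,298,.036),('vR',680,305,.036),('vbackR',670,357,.036),('jawpadL',625,212,.035),('jawpadR',686,220,.035),('trigL',360,262,.043),('trigpivot',487,294,.043),('wt',0,0,0)]:
    print(n,(ray(*A(u,v),z)[:2]*1000).round(1))
E
```

```text
TL [650.2 270.2]
TR [623.6  97.7]
BR [465.8 121.3]
BL [493.2 294.4]
bodyTL [531.6 214.7]
bodyTR [529.2 180.9]
bodyBR [484.5 185.4]
bodyBL [489.2 219.1]
cap [503.  410.3]
boltTL [640.6 262.2]
boltTR [615.6 107.9]
boltBR [478.2 130.8]
handleTip [508.7 291.7]
vL [528.3 159.9]
vR [525.  121.9]
vbackR [499.7 126.7]
jawpadL [570.6 148.9]
jawpadR [566.7 119. ]
trigL [545.1 277. ]
trigpivot [529.7 215.4]
wt [682.7 471.2]
```

```bash
cat >> h.py <<'E'
from scipy.spatial.transform import Rotation as Ro
def down(yx,yy):
    y=np.array([yx,yy,0.]);y/=np.linalg.norm(y);x=np.array([0,0,-1.]);return Ro.from_matrix(np.stack([x,y,np.cross(x,y)],1))
CX=np.array([-.154,-.988,0]);CX/=np.linalg.norm(CX);CY=np.array([-CX[1],CX[0],0])
def rows(targets,p0=None,R0=None):
    s=env.get_state();p0=s['eef_pos'] if p0 is None else np.array(p0);R0=Ro.from_rotvec(s['orientation']) if R0 is None else R0
    for p,R in targets:
        d=R0.inv().apply(np.array(p)-p0)*1000;a=(R0.inv()*R).as_rotvec();print(d.round(1),a.round(4),'deg',np.degrees(np.linalg.norm(a)).round(1))
E
python3 - <<'E'
from h import *
s=env.get_state();R=Ro.from_rotvec(s['orientation']);print(R.as_matrix().round(3))
for sg in (1,-1):
    D=down(*(sg*CX[:2]));rows([((.45,0,.3),D),((.503,.410,.2),D)])
E
```

```text
[[-0.     0.291 -0.957]
 [ 0.001 -0.957 -0.291]
 [-1.    -0.001 -0.   ]]
[   2.9 -419.1 -430.5] [ 0.4494 -0.      0.0013] deg 25.7
[ 103.4 -795.9 -600.3] [ 0.4494 -0.      0.0013] deg 25.7
[   2.9 -419.1 -430.5] [-2.6922e+00 -1.7000e-03 -0.0000e+00] deg 154.3
[ 103.4 -795.9 -600.3] [-2.6922e+00 -1.7000e-03 -0.0000e+00] deg 154.3
```

>>> drive_tool:
  moves:
    - [[0,-419,-430,-1.7,0,0,1],[0,-419,-430,-1.7,0,0,1],[0,-419,-430,-1.7,0,0,1],[0,-419,-430,-1.7,0,0,1],[0,-419,-430,-1.7,0,0,1],[0,-419,-430,-1.7,0,0,1],[0,-419,-430,-1.7,0,0,1],[0,-419,-430,-1.7,0,0,1],[0,-419,-430,-1.7,0,0,1],[0,-419,-430,-1.7,0,0,1],[0,-419,-430,-1.7,0,0,1]]

```text
time_s: 1.48
eef_pos: [0.45, 0.0014, 0.3023]
orientation: [0.888, 1.383, -0.889]
ft_force: [-0.1, -0.0, -0.4]
grip_width: 0.0883
```

```bash
python3 - <<'E'
from h import *
s=env.get_state();print(s['eef_pos'],s['q'],s['time_s'])
c=env.capture('wrist');print(c['mount'],c['mtx'])
D=down(*(-CX[:2]));rows([((.50,.2,.303),D),((.503,.410,.2),D)])
E
```

```text
[0.44995255 0.00143351 0.30233354] [-2.61065956e-01  2.05337739e-01  1.55580038e+00  1.22738752e-04
  1.38128657e+00 -6.89045154e-01] 1.475
[[-1.91216656e-04 -3.04389824e-01  9.52547531e-01 -8.20821757e-02]
 [ 9.99999980e-01  4.47294179e-06  2.02171717e-04  3.54095467e-04]
 [-6.57997031e-05  9.52547550e-01  3.04389817e-01 -7.94143493e-02]
 [ 0.00000000e+00  0.00000000e+00  0.00000000e+00  1.00000000e+00]] [[334.72315161   0.         283.08688708]
 [  0.         334.72315161 207.59228424]
 [  0.           0.           1.        ]]
[  -0.7  128.6 -161. ] [-9.9e-01 -8.0e-04  5.0e-04] deg 56.7
[ 102.4  218.2 -350.9] [-9.9e-01 -8.0e-04  5.0e-04] deg 56.7
```

>>> drive_tool:
  moves:
    - [[0,129,-161,-0.99,0,0,1],[0,129,-161,-0.99,0,0,1],[0,129,-161,-0.99,0,0,1],[0,129,-161,-0.99,0,0,1],[0,129,-161,-0.99,0,0,1],[0,129,-161,-0.99,0,0,1],[0,129,-161,-0.99,0,0,1]]

```text
time_s: 2.4
eef_pos: [0.501, 0.1981, 0.3027]
orientation: [0.125, 1.568, -0.125]
ft_force: [-0.2, -0.1, 0.6]
grip_width: 0.088
```

```bash
cat >> h.py <<'E'
def wcap(fn):
    s=env.get_state();c=env.capture('wrist');cv2.imwrite('pics/'+fn,c['color'][:,:,::-1])
    T=np.eye(4);T[:3,:3]=Ro.from_rotvec(s['orientation']).as_matrix();T[:3,3]=s['eef_pos'];W=T@c['mount']
    Rm=W[:3,:3].T;c['rvec']=cv2.Rodrigues(Rm)[0].ravel();c['tvec']=-Rm@W[:3,3];np.savez('pics/'+fn+'.npz',**c);return c
E
python3 - <<'E'
from h import *
s=env.get_state();print(s['eef_pos'],s['q'],s['time_s'])
wcap('w1.png')
E
```

```text
[0.5009611  0.19812288 0.30265381] [ 1.56805603e-01  3.61031441e-01  1.32855266e+00 -2.15647805e-04
  1.45250237e+00 -1.25478370e+00] 2.4
```

View pics/w1.png

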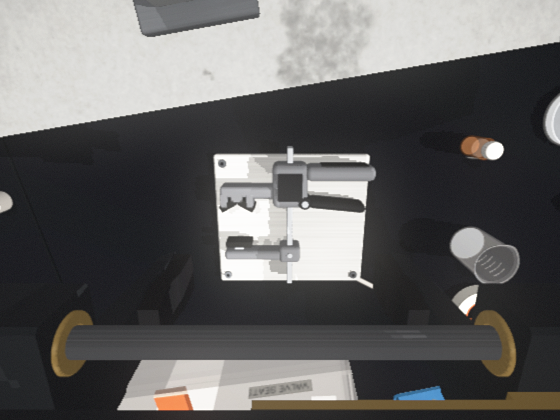

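```bash
python3 - <<'E'
from h import *
im=cv2.imread('pics/w1.png')[140:290,205:385];cv2.imwrite('pics/w1z.png',cv2.resize(im,None,fx=4,fy=4,interpolation=cv2.INTER_CUBIC))
im=cv2.imread('pics/w1.png')[125:170,450:515];cv2.imwrite('pics/w1v.png',cv2.resize(im,None,fx=8,fy=8,interpolation=cv2.INTER_CUBIC))
E
```

```text
(no output)
```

View pics/w1z.png

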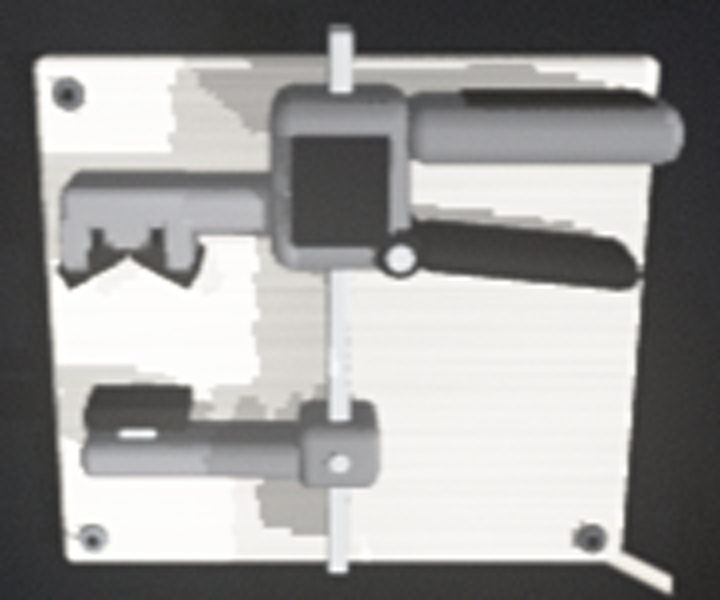

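View pics/w1v.png

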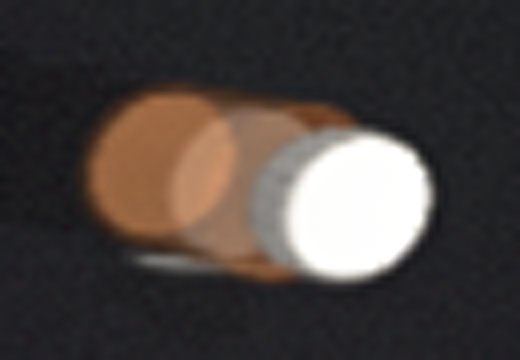

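```bash
python3 - <<'E'
from h import *
from meas import ray
c=dict(np.load('pics/w1.png.npz'))
A=lambda u,v:((u+.5)/4-.5+205,(v+.5)/4-.5+140)
B=lambda u,v:((u+.5)/8-.5+450,(v+.5)/8-.5+125)
O=np.array([548.1,193.8])
for n,u,v,z in [('TL',35,58,.01),('TR',659,58,.01),('BR',628,562,.01),('BL',68,562,.01),('blacksqTL',292,136,.045),('blacksqBR',390,247,.045),('bodyTopL',272,100,.045),('bodyTopR',408,100,.045),('bodyBot',340,262,.045),('Vleft',60,268,.036),('Vright',204,250,.036),('Vapex',130,258,.036),('padL',86,387,.035),('padR',192,387,.035),('triggertipOuter',632,287,.043),('trigmidOuter',520,282,.043),('pivot',400,259,.043),('handleTip',684,130,.044),('bar',340,330,.032)]:
    p=ray(*A(u,v),z,c)[:2]*1000;d=p-O;print(n,p.round(1),'clamp',(d@CX[:2]).round(1),(d@CY[:2]).round(1))
print('cap',ray(*B(360,204),.048,c)*1000, 'base',ray(*B(162,165),.001,c)*1000)
E
```

```text
TL [466.9 125.1] clamp 80.4 -69.6
TR [494.6 297.3] clamp -94.0 -68.8
BR [651.8 274.8] clamp -96.0 90.0
BL [623.9 100.2] clamp 80.8 89.3
blacksqTL [493.  194.2] clamp 8.1 -54.5
blacksqBR [526.6 214.9] clamp -17.5 -24.5
bodyTopL [482.9 190.6] clamp 13.2 -63.9
bodyTopR [488.5 225. ] clamp -21.6 -63.7
bodyBot [528.6 201.2] clamp -4.3 -20.4
Vleft [521.  125.1] clamp 72.0 -16.2
Vright [522.2 164.9] clamp 32.5 -21.2
Vapex [521.2 144.6] clamp 52.8 -19.0
padL [556.8 124.5] clamp 67.1 19.3
padR [561.6 154.1] clamp 37.2 19.4
triggertipOuter [548.6 277.6] clamp -82.9 -12.4
trigmidOuter [542.4 248. ] clamp -52.7 -13.9
pivot [530.9 217.1] clamp -20.4 -20.6
handleTip [507.7 294.4] clamp -93.2 -55.4
bar [552.4 197.8] clamp -4.6 3.6
cap [503.10140314 412.61499436  48.        ] base [504.19807021 412.80498929   1.        ]
```

```bash
python3 - <<'E'
from h import *
D=down(*(-CX[:2]));rows([((.503,.412,.15),D),((.503,.412,.075),D)])
E
```

```text
[152.7 211.4 -31.9] [-0.005  -0.0002  0.0002] deg 0.3
[227.7 211.4 -31.9] [-0.005  -0.0002  0.0002] deg 0.3
```

>>> drive_tool:
  moves:
    - [[0,211,-32,0,0,0,1],[0,211,-32,0,0,0,1],[0,211,-32,0,0,0,1],[0,211,-32,0,0,0,1],[100,211,-32,0,0,0,1],[153,211,-32,0,0,0,1],[153,211,-32,0,0,0,1],[153,211,-32,0,0,0,1]]

```text
time_s: 3.45
eef_pos: [0.502, 0.4118, 0.1478]
orientation: [0.123, 1.571, -0.127]
ft_force: [0.2, 0.0, 0.2]
grip_width: 0.0879
```

```bash
python3 - <<'E'
from h import *
s=env.get_state();print(s['eef_pos'],s['q'],s['time_s'])
D=down(*(-CX[:2]));rows([((.503,.412,.075),D)])
wcap('w2.png')
E
```

```text
[0.50199965 0.41184418 0.14782409] [ 5.05116533e-01  6.87855443e-01  1.21312732e+00 -5.71126228e-05
  1.24515964e+00 -9.07029989e-01] 3.45
[72.8  0.5  1.2] [-0.004  -0.0036  0.0028] deg 0.3
```

View pics/w2.png

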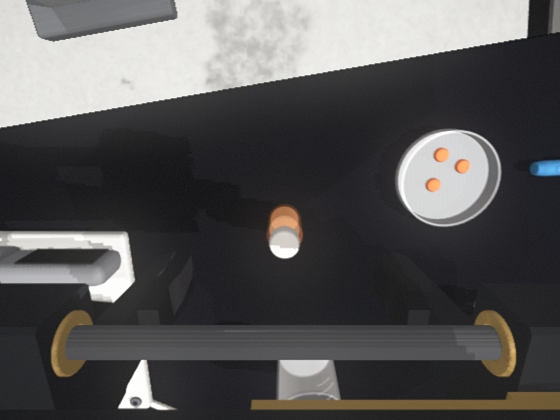

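```bash
python3 - <<'E'
from h import *
from meas import ray
c=dict(np.load('pics/w2.png.npz'))
im=c['color'][190:270,250:320,::-1];cv2.imwrite('pics/w2z.png',cv2.resize(im,None,fx=7,fy=7,interpolation=cv2.INTER_CUBIC))
print(ray(285,243,.048,c),ray(400,178,0.01,c))
E
```

```text
[0.5030337  0.41311522 0.048     ] [0.48479508 0.49414437 0.01      ]
```

View pics/w2z.png

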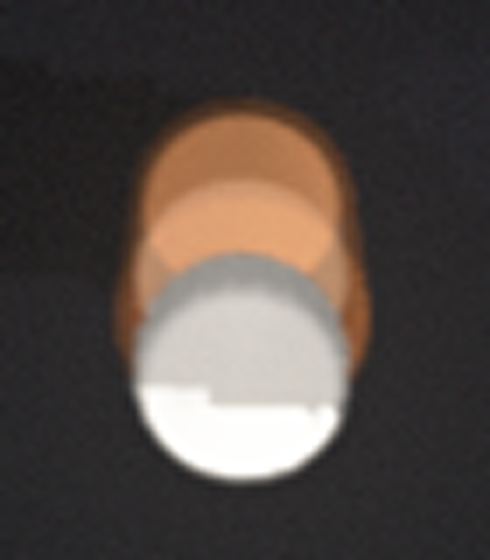

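>>> drive_tool:
  moves:
    - [[20,1,1,0,0,0,0.6],[45,1,1,0,0,0,0.6],[73,1,1,0,0,0,0.6],[73,1,1,0,0,0,0.5],[73,1,1,0,0,0,0],[73,1,1,0,0,0,0],[73,1,1,0,0,0,0],[73,1,1,0,0,0,0],[73,1,1,0,0,0,0]]
  grip_force: 12

```text
time_s: 4.62
eef_pos: [0.5037, 0.4139, 0.0779]
orientation: [0.124, 1.566, -0.122]
ft_force: [-0.5, -1.3, 6.0]
grip_width: 0.0223
```

```bash
python3 - <<'E'
from h import *
s=env.get_state();print(s)
wcap('w3.png')
E
```

```text
{'time_s': 4.625, 'q': array([ 5.06585785e-01,  7.72548271e-01,  1.26855743e+00, -7.92217277e-05,
        1.09860565e+00, -9.07402666e-01]), 'qvel': array([-0.00016013, -0.00093062,  0.00057053,  0.0006246 ,  0.0016934 ,
        0.00184111]), 'joint_efforts': array([ 1.50378202e-01, -5.37252331e+01, -1.63495946e+01,  1.08012871e-01,
       -1.26617281e-01, -1.82596596e-03]), 'eef_pos': array([0.50372028, 0.41386862, 0.07787575]), 'orientation': array([ 0.12384868,  1.56567995, -0.12230837]), 'ft_force': array([-0.46821011, -1.31418696,  5.96055362]), 'torque': array([-0.01948525, -0.07428304,  0.0173483 ]), 'grip_width': 0.022300716914203083}
```

View pics/w3.png

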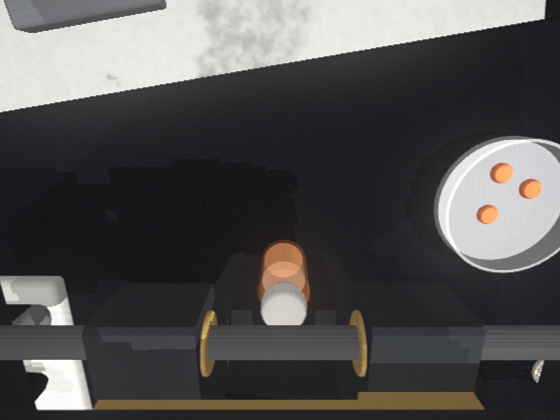

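```bash
python3 - <<'E'
from h import *
D=down(*(-CX[:2]));rows([((.5037,.4139,.160),D),((.544,.140,.160),D),((.544,.140,.110),D)])
E
```

```text
[-82.1   0.1   0.1] [-0.0022  0.0016 -0.0011] deg 0.2
[ -82.3 -264.1   82.6] [-0.0022  0.0016 -0.0011] deg 0.2
[ -32.3 -264.2   82.6] [-0.0022  0.0016 -0.0011] deg 0.2
```

>>> drive_tool:
  moves:
    - [[-30,0,0,0,0,0,0],[-82,0,0,0,0,0,0],[-82,-50,16,0,0,0,0],[-82,-100,32,0,0,0,0],[-82,-150,48,0,0,0,0],[-82,-200,64,0,0,0,0],[-82,-245,78,0,0,0,0],[-82,-264,83,0,0,0,0],[-82,-264,83,0,0,0,0],[-82,-264,83,0,0,0,0]]

```text
time_s: 5.92
eef_pos: [0.5438, 0.1412, 0.1587]
orientation: [0.122, 1.568, -0.122]
ft_force: [0.4, 1.5, -0.3]
grip_width: 0.0222
```

```bash
python3 - <<'E'
from h import *
s=env.get_state();print(s['eef_pos'],s['ft_force'],s['grip_width'])
wcap('w4.png')
c=save('scene','s4.png');im=c['color'][170:300,160:340,::-1];cv2.imwrite('pics/s4z.png',cv2.resize(im,None,fx=4.4,fy=4.4,interpolation=cv2.INTER_CUBIC))
E
```

```text
[0.54384388 0.14121924 0.15872594] [ 0.44921699  1.54286036 -0.31414902] 0.02216721036809703
```

View pics/w4.png

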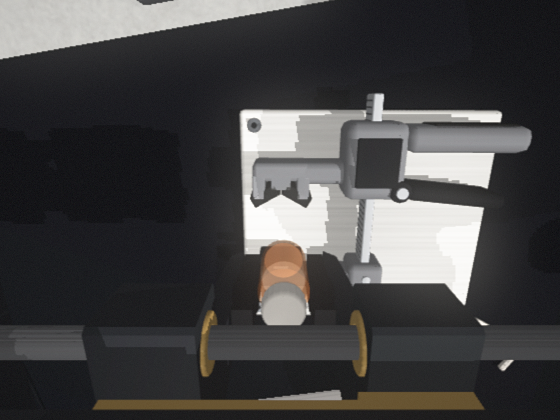

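View pics/s4z.png

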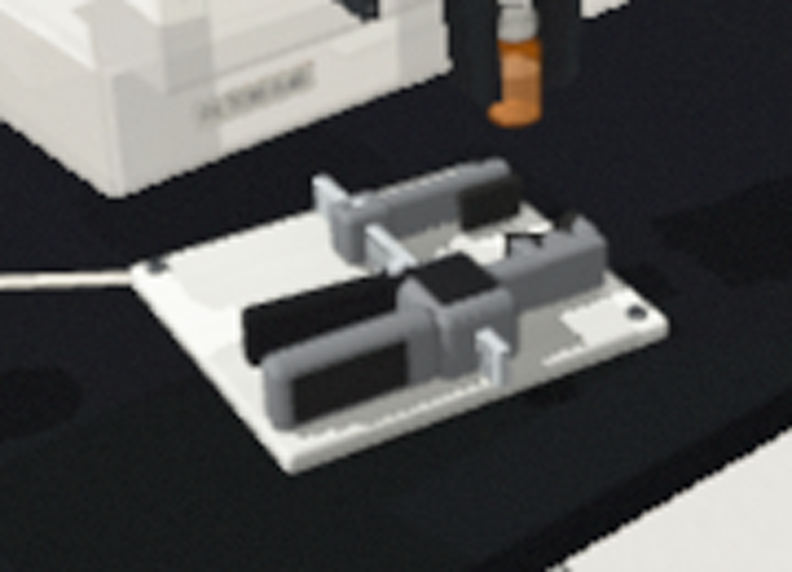

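```bash
python3 - <<'E'
from h import *
from meas import ray
c=dict(np.load('pics/w4.png.npz'));O=np.array([548.8,198.0])
for n,u,v,z in [('body+y',375,197,.045),('bodyL',344,160,.045),('bodyR',408,160,.045),('bodyBackTop',375,126,.045),('VL',252,207,.014),('VR',310,206,.014),('VLt',252,207,.036),('bar',366,230,.032),('plateTL',243,111,.01),('handletip',531,138,.044)]:
    p=ray(u,v,z,c)[:2]*1000;d=p-O;print(n,p.round(1),'clamp',(d@CX[:2]).round(1),(d@CY[:2]).round(1))
D=down(*(-CX[:2]));rows([((.544,.140,.100),D),((.544,.140,.089),D)])
E
```

```text
body+y [529.8 200.6] clamp 0.4 -19.2
bodyL [504.3 184.3] clamp 20.4 -41.8
bodyR [510.2 221.4] clamp -17.2 -41.8
bodyBackTop [487.7 203.7] clamp 3.8 -61.3
VL [533.7 121.1] clamp 78.4 -3.1
VR [539.4 161.9] clamp 37.1 -3.8
VLt [527.1 124.3] clamp 76.2 -10.0
bar [556.  196.1] clamp 0.8 7.4
plateTL [468.3 126.8] clamp 82.8 -68.6
handletip [508.6 292.6] clamp -87.3 -54.3
[58.7 -1.3  0.4] [-0.0004 -0.0001 -0.0002] deg 0.0
[69.7 -1.3  0.4] [-0.0004 -0.0001 -0.0002] deg 0.0
```

>>> drive_tool:
  moves:
    - [[40,-1,0,0,0,0,0],[62,-1,0,0,0,0,0],[66,-1,0,0,0,0,0],[68,-1,0,0,0,0,0],[68,-1,0,0,0,0,0],[68,-1,0,0,0,0,0]]

```text
time_s: 6.78
eef_pos: [0.5442, 0.139, 0.0915]
orientation: [0.123, 1.566, -0.123]
ft_force: [0.6, 0.1, 0.4]
grip_width: 0.0223
```

>>> drive_tool:
  moves:
    - [[2,0,0,0,0,0,0],[2,0,0,0,0,0,0],[3,0,0,0,0,0,0],[3,0,0,0,0,0,0]]

```text
time_s: 7.28
eef_pos: [0.544, 0.1389, 0.0879]
orientation: [0.123, 1.567, -0.123]
ft_force: [0.5, -0.5, 2.5]
grip_width: 0.0221
```

>>> drive_tool:
  moves:
    - [[0,0,0,0,0,0,0.3],[0,0,0,0,0,0,0.4],[0,0,0,0,0,0,0.5],[0,0,0,0,0,0,0.5],[0,0,0,0,0,0,0.5],[-20,0,0,0,0,0,0.5],[-60,0,0,0,0,0,0.5],[-120,0,0,0,0,0,0.5],[-140,0,0,0,0,0,0.5],[-140,0,0,0,0,0,0.5]]

```text
time_s: 8.52
eef_pos: [0.5442, 0.139, 0.229]
orientation: [0.123, 1.564, -0.123]
ft_force: [-0.3, 1.1, 0.1]
grip_width: 0.0438
```

```bash
python3 - <<'E'
from h import *
s=env.get_state();print(s['eef_pos'],s['ft_force'],s['grip_width'])
wcap('w5.png')
c=save('scene','s5.png');im=c['color'][170:300,160:340,::-1];cv2.imwrite('pics/s5z.png',cv2.resize(im,None,fx=4.4,fy=4.4,interpolation=cv2.INTER_CUBIC))
E
```

```text
[0.54419104 0.13899158 0.22898997] [-0.34235695  1.14907502  0.12590567] 0.04380005756682303
```

View pics/w5.png

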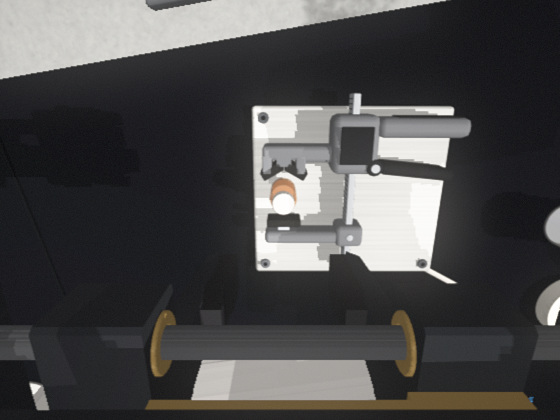

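View pics/s5z.png

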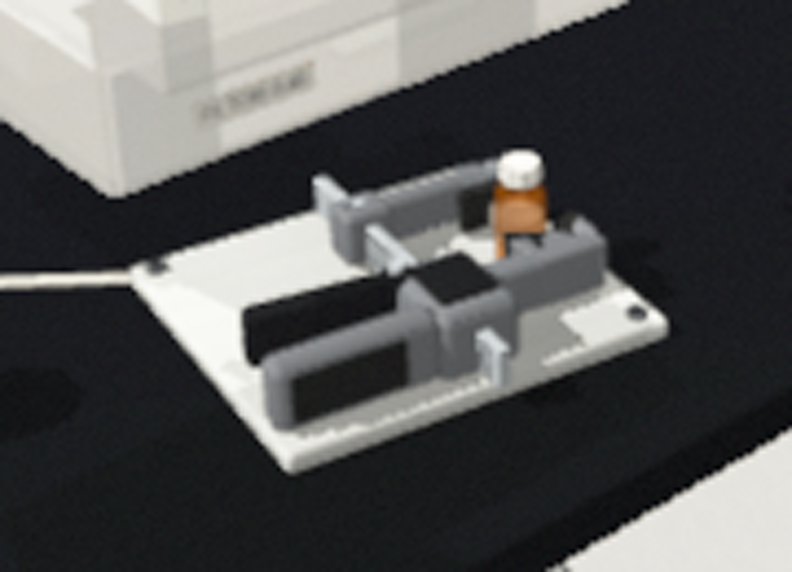

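```bash
cat >> h.py <<'E'
O2=np.array([.5488,.198,0])
def cw(x,y,z): return O2+CX*x/1000+CY*y/1000+np.array([0,0,z/1000])
def wc(p): d=np.array(p)-O2; return (d@CX*1000).round(1),(d@CY*1000).round(1),round(d[2]*1000,1)
E
python3 - <<'E'
from h import *
D=down(*(-CX[:2]));print(wc(env.get_state()['eef_pos']));rows([(cw(-100.7,6,229),D),(cw(-100.7,6,83),D)])
E
```

```text
(np.float64(59.2), np.float64(3.9), np.float64(226.6))
[ -2.5 159.9   1.7] [-0.0022 -0.0018  0.0003] deg 0.2
[143.5 160.    2. ] [-0.0022 -0.0018  0.0003] deg 0.2
```

>>> drive_tool:
  moves:
    - [[0,60,2,0,0,0,0.5],[0,120,2,0,0,0,0.5],[0,160,2,0,0,0,0.5],[0,160,2,0,0,0,0.5],[60,160,2,0,0,0,0.5],[110,160,2,0,0,0,0.5],[140,160,2,0,0,0,0.5],[143,160,2,0,0,0,0.5],[143,160,2,0,0,0,0.5]]

```text
time_s: 9.75
eef_pos: [0.5713, 0.2962, 0.0855]
orientation: [0.124, 1.567, -0.123]
ft_force: [0.6, -0.6, -0.0]
grip_width: 0.0439
```

```bash
python3 - <<'E'
from h import *
s=env.get_state();print(wc(s['eef_pos']),s['ft_force'],s['ft_force']@CY)
wcap('w6.png')
c=save('scene','s6.png');im=c['color'][170:300,160:340,::-1];cv2.imwrite('pics/s6z.png',cv2.resize(im,None,fx=4.4,fy=4.4,interpolation=cv2.INTER_CUBIC))
E
```

```text
(np.float64(-100.4), np.float64(7.1), np.float64(85.5)) [ 0.555239   -0.62152282 -0.01122778] 0.6443357464318272
```

View pics/w6.png

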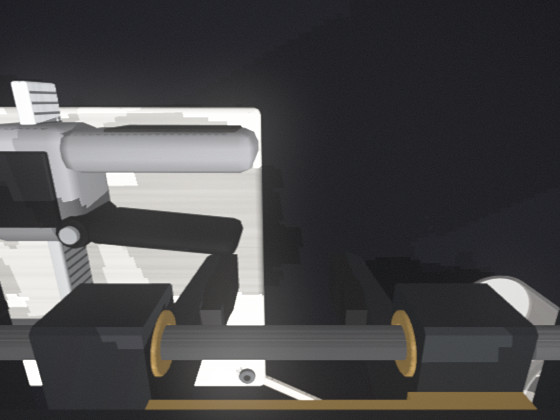

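View pics/s6z.png

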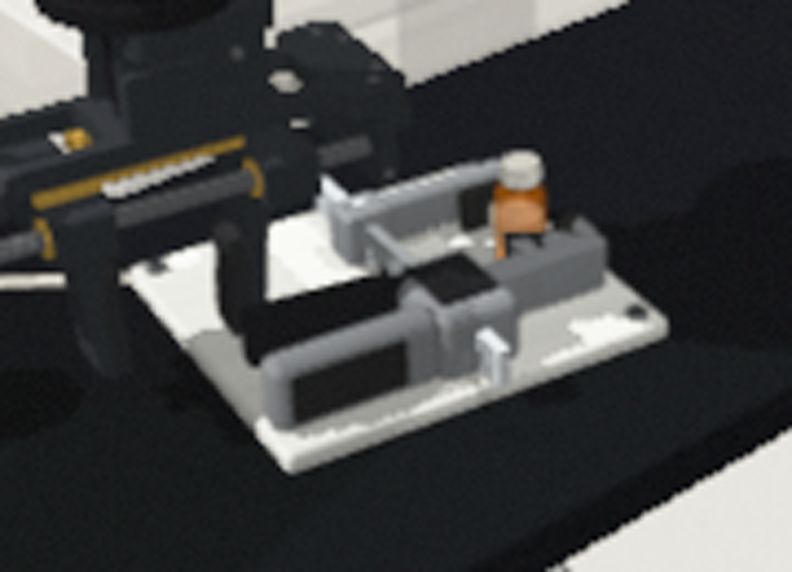

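>>> drive_tool:
  moves:
    - [[2,-3,-4,0,0,0,0.5],[2,-3,-8,0,0,0,0.5],[2,-3,-8,0,0,0,0.5],[2,-3,-8,0,0,0,0.5]]

```text
time_s: 10.35
eef_pos: [0.5626, 0.295, 0.083]
orientation: [0.123, 1.567, -0.123]
ft_force: [1.8, -0.4, 1.4]
grip_width: 0.0439
```

>>> drive_tool:
  moves:
    - [[0,0,-2,0,0,0,0.5],[0,0,-4,0,0,0,0.5],[0,0,-4,0,0,0,0.5]]

```text
time_s: 10.72
eef_pos: [0.5587, 0.2959, 0.083]
orientation: [0.123, 1.566, -0.122]
ft_force: [3.5, 1.5, 1.5]
grip_width: 0.0442
```

>>> drive_tool:
  moves:
    - [[0,0,-2,0,0,0,0.5],[0,0,-4,0,0,0,0.5],[0,0,-4,0,0,0,0.5]]

```text
time_s: 11.1
eef_pos: [0.5546, 0.2964, 0.0828]
orientation: [0.123, 1.567, -0.123]
ft_force: [3.4, 1.6, 1.4]
grip_width: 0.0439
```

>>> drive_tool:
  moves:
    - [[0,0,-3,0,0,0,0.5],[0,0,-6,0,0,0,0.5],[0,0,-8,0,0,0,0.5],[0,0,-10,0,0,0,0.5],[0,0,-10,0,0,0,0.5]]

```text
time_s: 11.72
eef_pos: [0.5446, 0.2974, 0.0827]
orientation: [0.123, 1.568, -0.124]
ft_force: [3.8, -1.4, 1.7]
grip_width: 0.044
```

```bash
python3 - <<'E'
from h import *
s=env.get_state();print(wc(s['eef_pos']),s['ft_force'],s['ft_force']@CY)
wcap('w7.png')
c=save('scene','s7.png');im=c['color'][170:300,160:340,::-1];cv2.imwrite('pics/s7z.png',cv2.resize(im,None,fx=4.4,fy=4.4,interpolation=cv2.INTER_CUBIC))
E
```

```text
(np.float64(-97.6), np.float64(-19.4), np.float64(82.7)) [ 3.83405612 -1.38764054  1.71494873] 4.002024241809356
```

View pics/w7.png

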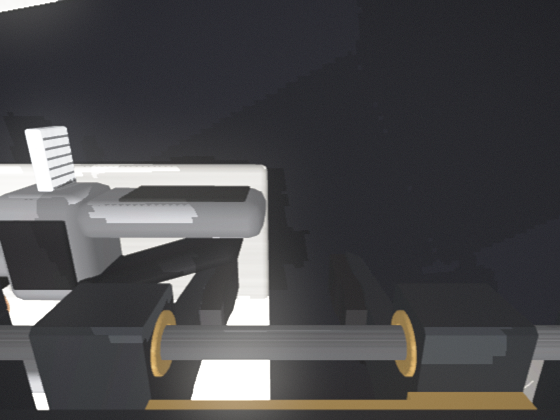

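View pics/s7z.png

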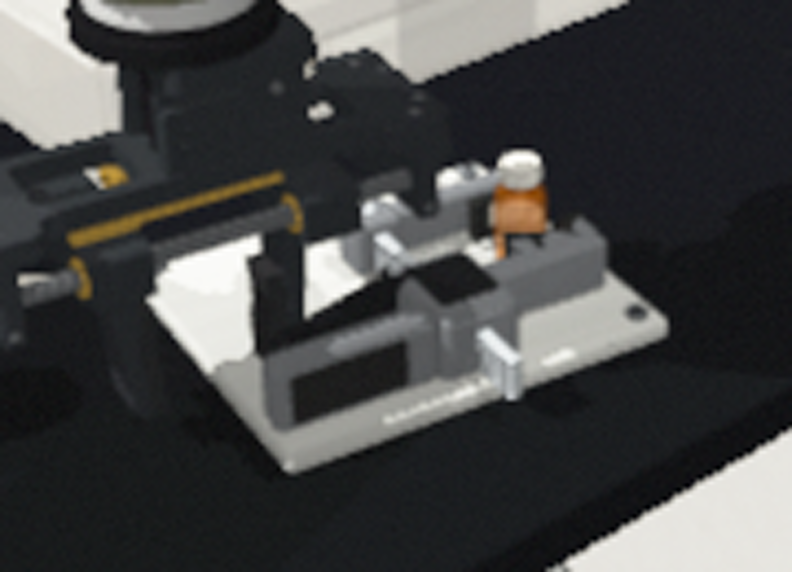

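>>> drive_tool:
  moves:
    - [[0,0,10,0,0,0,0.5],[0,0,22,0,0,0,0.5],[0,0,22,0,0,0,0.5],[0,0,22,0,0,0,0.5]]

```text
time_s: 12.32
eef_pos: [0.5662, 0.2943, 0.0824]
orientation: [0.123, 1.568, -0.123]
ft_force: [0.5, -0.4, -0.1]
grip_width: 0.0439
```

```bash
python3 - <<'E'
from h import *
s=env.get_state();print(wc(s['eef_pos']),s['ft_force'],s['ft_force']@CY)
c=save('top','t8.png');im=c['color'][160:270,195:315,::-1];cv2.imwrite('pics/t8z.png',cv2.resize(im,None,fx=5,fy=5,interpolation=cv2.INTER_CUBIC))
c=save('scene','s8.png');im=c['color'][170:300,160:340,::-1];cv2.imwrite('pics/s8z.png',cv2.resize(im,None,fx=4.4,fy=4.4,interpolation=cv2.INTER_CUBIC))
E
```

```text
(np.float64(-97.8), np.float64(2.4), np.float64(82.4)) [ 0.45123679 -0.43227473 -0.05278686] 0.5124281275740936
```

View pics/t8z.png

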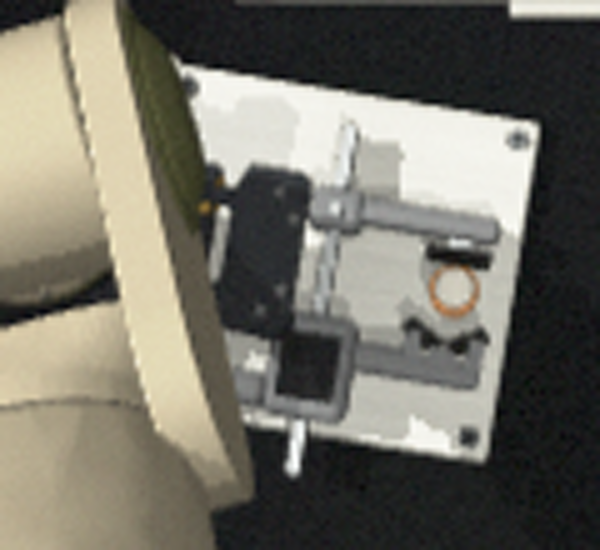

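View pics/s8z.png

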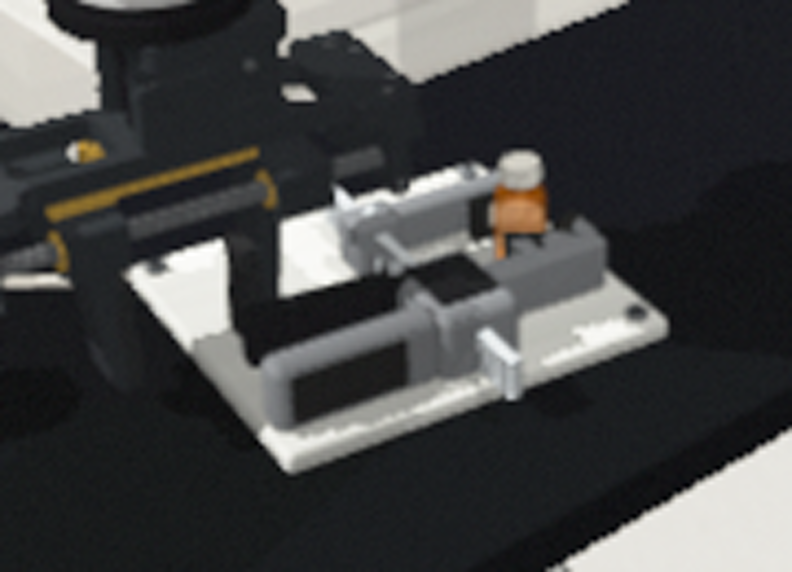

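>>> drive_tool:
  moves:
    - [[0,0,-3,0,0,0,0.5],[0,0,-6,0,0,0,0.5],[0,0,-9,0,0,0,0.5],[0,0,-11,0,0,0,0.5],[0,0,-11,0,0,0,0.5]]

```text
time_s: 13.05
eef_pos: [0.5557, 0.2963, 0.0831]
orientation: [0.123, 1.566, -0.123]
ft_force: [3.6, 2.6, 0.8]
grip_width: 0.044
```

>>> drive_tool:
  moves:
    - [[0,0,-2,0,0,0,0.5],[0,0,-2,0,0,0,0.5]]

```text
time_s: 13.3
eef_pos: [0.5538, 0.2966, 0.083]
orientation: [0.124, 1.566, -0.123]
ft_force: [3.6, 2.6, 0.2]
grip_width: 0.0441
```

>>> drive_tool:
  moves:
    - [[0,0,-2,0,0,0,0.5],[0,0,-2,0,0,0,0.5]]

```text
time_s: 13.55
eef_pos: [0.5518, 0.2969, 0.083]
orientation: [0.123, 1.566, -0.123]
ft_force: [4.1, 3.9, 1.0]
grip_width: 0.0441
```

>>> drive_tool:
  moves:
    - [[0,0,-2,0,0,0,0.5],[0,0,-2,0,0,0,0.5]]

```text
time_s: 13.8
eef_pos: [0.5498, 0.2971, 0.083]
orientation: [0.123, 1.567, -0.123]
ft_force: [4.5, 2.6, -0.2]
grip_width: 0.0442
```

>>> drive_tool:
  moves:
    - [[0,0,-2,0,0,0,0.5],[0,0,-2,0,0,0,0.5]]

```text
time_s: 14.05
eef_pos: [0.5478, 0.2973, 0.0829]
orientation: [0.123, 1.567, -0.123]
ft_force: [3.7, 1.0, 1.8]
grip_width: 0.0446
```

>>> drive_tool:
  moves:
    - [[0,0,-2,0,0,0,0.5],[0,0,-2,0,0,0,0.5]]

```text
time_s: 14.3
eef_pos: [0.5458, 0.2974, 0.0829]
orientation: [0.123, 1.567, -0.123]
ft_force: [4.3, -0.1, 2.3]
grip_width: 0.0441
```

>>> drive_tool:
  moves:
    - [[0,0,10,0,0,0,0.5],[0,0,19,0,0,0,0.5],[0,0,19,0,0,0,0.5],[0,0,19,0,0,0,0.5]]

```text
time_s: 14.8
eef_pos: [0.5642, 0.2946, 0.0824]
orientation: [0.123, 1.568, -0.123]
ft_force: [0.5, -0.1, 0.1]
grip_width: 0.044
```

```bash
python3 - <<'E'
from h import *
s=env.get_state();print(wc(s['eef_pos']),s['ft_force'],s['ft_force']@CY)
c=save('top','t9.png');im=c['color'][160:270,195:315,::-1];cv2.imwrite('pics/t9z.png',cv2.resize(im,None,fx=5,fy=5,interpolation=cv2.INTER_CUBIC))
E
```

```text
(np.float64(-97.8), np.float64(0.3), np.float64(82.4)) [ 0.45605773 -0.08657542  0.07655357] 0.46395013287754727
```

View pics/t9z.png

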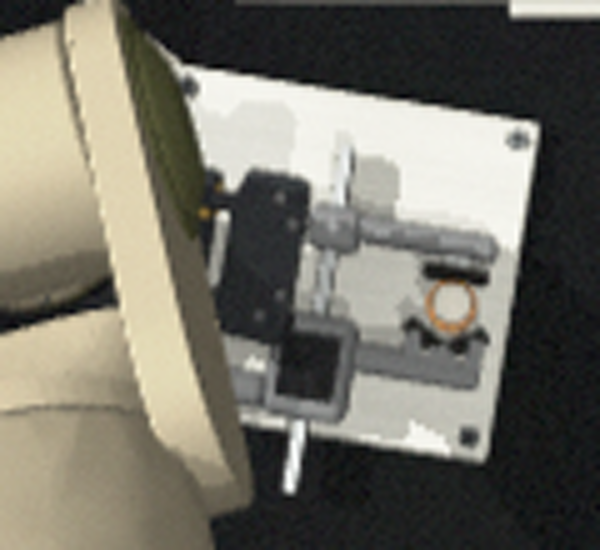

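>>> drive_tool:
  moves:
    - [[0,0,-1,0,0,0,0.5],[0,0,-3,0,0,0,0.5],[0,0,-3,0,0,0,0.5]]

```text
time_s: 15.22
eef_pos: [0.5617, 0.2953, 0.0828]
orientation: [0.123, 1.567, -0.123]
ft_force: [3.5, 1.2, -3.0]
grip_width: 0.0444
```

>>> drive_tool:
  moves:
    - [[0,0,-1,0,0,0,0.5],[0,0,-1,0,0,0,0.5]]

```text
time_s: 15.48
eef_pos: [0.5607, 0.2954, 0.0829]
orientation: [0.123, 1.567, -0.123]
ft_force: [3.4, 1.1, -1.5]
grip_width: 0.0441
```

>>> drive_tool:
  moves:
    - [[0,0,-1,0,0,0,0.5],[0,0,-1,0,0,0,0.5]]

```text
time_s: 15.72
eef_pos: [0.5596, 0.2955, 0.0829]
orientation: [0.123, 1.567, -0.123]
ft_force: [3.9, 2.3, 0.2]
grip_width: 0.0444
```

>>> drive_tool:
  moves:
    - [[0,0,-1,0,0,0,0.5],[0,0,-1,0,0,0,0.5]]

```text
time_s: 15.98
eef_pos: [0.5586, 0.2957, 0.0829]
orientation: [0.123, 1.567, -0.123]
ft_force: [3.3, 2.2, 0.2]
grip_width: 0.0435
```

>>> drive_tool:
  moves:
    - [[0,0,-1,0,0,0,0.5],[0,0,-1,0,0,0,0.5]]

```text
time_s: 16.23
eef_pos: [0.5576, 0.2958, 0.0829]
orientation: [0.123, 1.567, -0.123]
ft_force: [3.2, 2.7, 1.3]
grip_width: 0.044
```

>>> drive_tool:
  moves:
    - [[0,0,-1,0,0,0,0.5],[0,0,-1,0,0,0,0.5]]

```text
time_s: 16.48
eef_pos: [0.5567, 0.296, 0.0829]
orientation: [0.123, 1.567, -0.123]
ft_force: [4.1, 3.2, 0.7]
grip_width: 0.044
```

>>> drive_tool:
  moves:
    - [[0,0,-1,0,0,0,0.5],[0,0,-1,0,0,0,0.5]]

```text
time_s: 16.73
eef_pos: [0.5559, 0.2961, 0.0829]
orientation: [0.123, 1.566, -0.123]
ft_force: [4.6, 2.5, -0.5]
grip_width: 0.0442
```

>>> drive_tool:
  moves:
    - [[0,0,-1,0,0,0,0.5],[0,0,-1,0,0,0,0.5]]

```text
time_s: 16.98
eef_pos: [0.5551, 0.2963, 0.0829]
orientation: [0.123, 1.566, -0.123]
ft_force: [5.6, 2.7, -0.3]
grip_width: 0.0444
```

>>> drive_tool:
  moves:
    - [[0,0,-1,0,0,0,0.5],[0,0,-1,0,0,0,0.5]]

```text
time_s: 17.23
eef_pos: [0.5543, 0.2964, 0.083]
orientation: [0.123, 1.565, -0.123]
ft_force: [7.3, 2.6, -0.4]
grip_width: 0.0439
```

>>> drive_tool:
  moves:
    - [[0,0,-1,0,0,0,0.5],[0,0,-1,0,0,0,0.5]]

```text
time_s: 17.48
eef_pos: [0.5535, 0.2966, 0.083]
orientation: [0.123, 1.565, -0.122]
ft_force: [8.3, 2.5, -1.2]
grip_width: 0.0441
```

>>> drive_tool:
  moves:
    - [[0,0,-1,0,0,0,0.5],[0,0,-1,0,0,0,0.5]]

```text
time_s: 17.73
eef_pos: [0.5527, 0.2967, 0.083]
orientation: [0.123, 1.564, -0.122]
ft_force: [8.8, 2.2, -0.6]
grip_width: 0.0442
```

>>> drive_tool:
  moves:
    - [[0,0,-1,0,0,0,0.5],[0,0,-1,0,0,0,0.5]]

```text
time_s: 17.98
eef_pos: [0.5519, 0.2968, 0.0831]
orientation: [0.123, 1.564, -0.122]
ft_force: [9.1, 1.3, -1.6]
grip_width: 0.0443
```

>>> drive_tool:
  moves:
    - [[0,0,2,0,0,0,0.5],[0,0,5,0,0,0,0.5],[0,0,9,0,0,0,0.5],[0,0,14,0,0,0,0.5],[0,0,18,0,0,0,0.5],[0,0,18,0,0,0,0.5]]

```text
time_s: 18.73
eef_pos: [0.5685, 0.2939, 0.0826]
orientation: [0.123, 1.568, -0.123]
ft_force: [-0.1, 0.0, 0.7]
grip_width: 0.0438
```

```bash
python3 - <<'E'
from h import *
s=env.get_state();print(wc(s['eef_pos']),s['ft_force'],s['ft_force']@CY)
c=save('top','t10.png');im=c['color'][160:270,195:315,::-1];cv2.imwrite('pics/t10z.png',cv2.resize(im,None,fx=5,fy=5,interpolation=cv2.INTER_CUBIC))
c=save('scene','s10.png');im=c['color'][170:300,160:340,::-1];cv2.imwrite('pics/s10z.png',cv2.resize(im,None,fx=4.4,fy=4.4,interpolation=cv2.INTER_CUBIC))
E
```

```text
(np.float64(-97.8), np.float64(4.7), np.float64(82.6)) [-0.0520743   0.02735141  0.73802728] -0.05566541893939019
```

View pics/t10z.png

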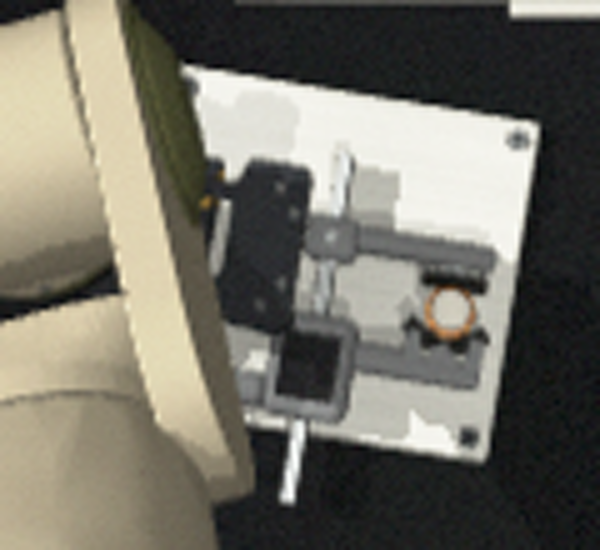

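View pics/s10z.png

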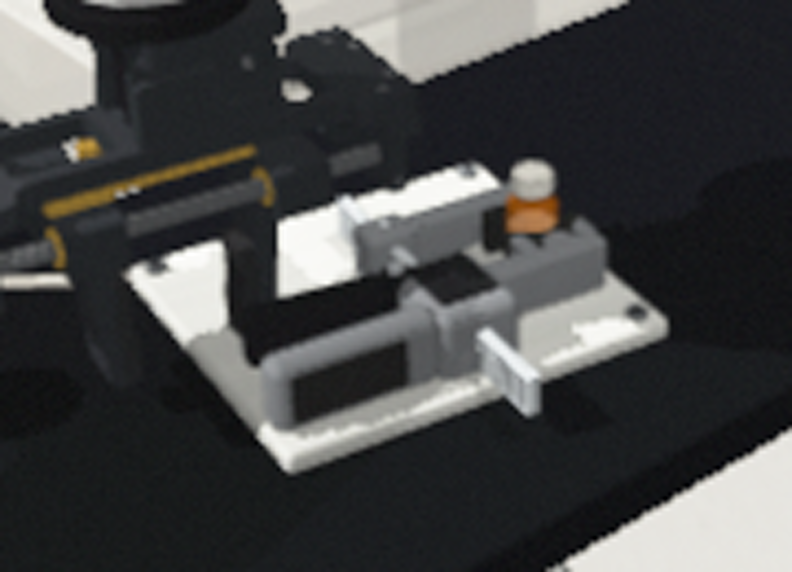

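>>> drive_tool:
  moves:
    - [[0,0,-3,0,0,0,0.5],[0,0,-6,0,0,0,0.5],[0,0,-6,0,0,0,0.5]]

```text
time_s: 19.2
eef_pos: [0.563, 0.2949, 0.0828]
orientation: [0.123, 1.565, -0.123]
ft_force: [4.4, 0.2, -2.6]
grip_width: 0.044
```

>>> drive_tool:
  moves:
    - [[0,0,-1,0,0,0,0.5],[0,0,-1,0,0,0,0.5]]

```text
time_s: 19.45
eef_pos: [0.5626, 0.295, 0.0829]
orientation: [0.123, 1.564, -0.122]
ft_force: [6.7, -0.7, -3.6]
grip_width: 0.0441
```

>>> drive_tool:
  moves:
    - [[0,0,-1,0,0,0,0.5],[0,0,-1,0,0,0,0.5]]

```text
time_s: 19.7
eef_pos: [0.5619, 0.2952, 0.083]
orientation: [0.124, 1.563, -0.122]
ft_force: [8.7, -0.4, -4.7]
grip_width: 0.044
```

>>> drive_tool:
  moves:
    - [[0,0,-1,0,0,0,0.5],[0,0,-1,0,0,0,0.5]]

```text
time_s: 19.95
eef_pos: [0.5612, 0.2954, 0.083]
orientation: [0.124, 1.562, -0.122]
ft_force: [9.7, 0.4, -5.1]
grip_width: 0.044
```

Enough: about 6 N above the free load, so roughly 13–15 N on the vial. Release and retreat.

>>> drive_tool:
  moves:
    - [[0,0,4,0,0,0,0.5],[0,0,10,0,0,0,0.5],[0,0,20,0,0,0,0.5],[0,0,20,0,0,0,0.5],[-40,0,20,0,0,0,0.5],[-95,0,20,0,0,0,0.5],[-145,0,20,0,0,0,0.5],[-150,0,20,0,0,0,0.5],[-150,0,20,0,0,0,0.5]]

```text
time_s: 21.08
eef_pos: [0.579, 0.2923, 0.2322]
orientation: [0.123, 1.568, -0.123]
ft_force: [-0.5, 0.8, -0.8]
grip_width: 0.0443
```

```bash
python3 - <<'E'
from h import *
s=env.get_state();print(wc(s['eef_pos']),s['ft_force'],s['time_s'])
wcap('w11.png')
c=save('scene','s11.png');im=c['color'][170:300,160:340,::-1];cv2.imwrite('pics/s11z.png',cv2.resize(im,None,fx=4.4,fy=4.4,interpolation=cv2.INTER_CUBIC))
E
```

```text
(np.float64(-97.8), np.float64(15.3), np.float64(232.2)) [-0.49745635  0.7706338  -0.75545806] 21.075
```

View pics/w11.png

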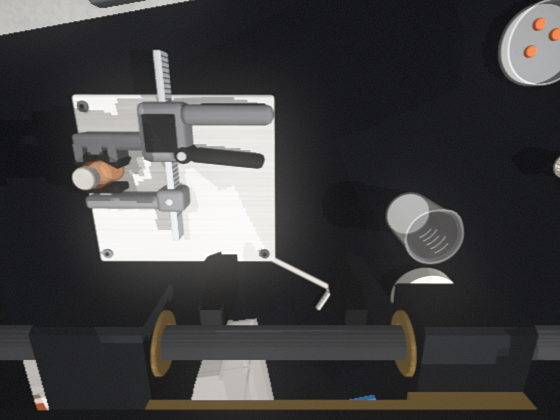

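View pics/s11z.png

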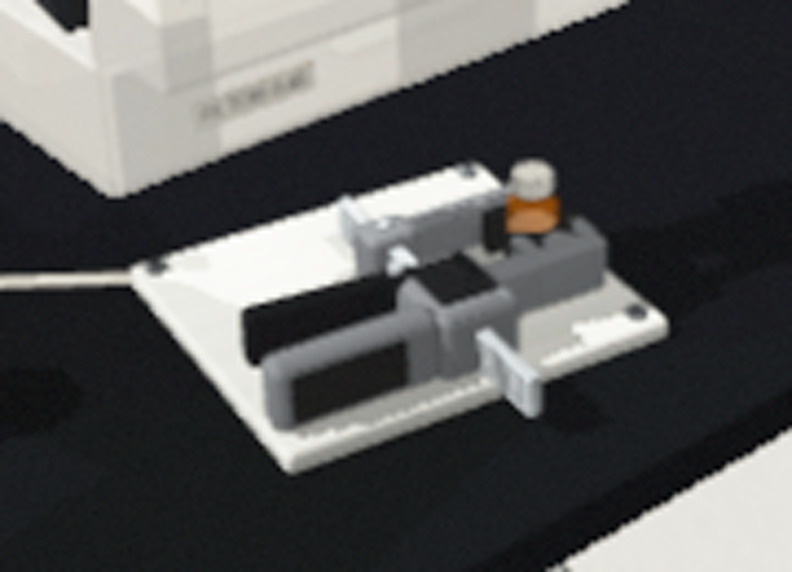

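The vial stands upright in the V with the pad against it, the trigger is back out in its released position, and the robot is clear of everything.

```bash
python3 -c "
from workcell import env
print(env.finish_job())"
```

```text
the job is handed in; nothing more can be done
None
```

The job is handed in at about 21 s. The vial is clamped upright in the V, with an estimated 13–15 N on the glass; no verdict was reported.

- **Placing:** I stood the vial near the seat point, let it go and lifted clear. The pictures showed it upright and centred on the V.
- **Squeezing:** I pressed the trigger with one fingertip. Two long strokes ran at the free load, about 3.5 N. In the third, fed in 1 mm steps, the force rose from about 3.5 to 9.1 N.
- **Checking the hold:** After releasing, I squeezed a fourth time. The trigger stiffened almost at once, so the clutch was holding. I stopped at 9.7 N.
- **How the clamp force was found:** It comes from the trigger load, about 6 N above free, and from about 5 mm of travel after contact. The two roughly agree, but I had no direct reading of the force on the glass. The wrist force readings drift by about 1 N, and the last squeeze also showed about 5 N of vertical friction on the finger.
- **Last pictures:** The vial is upright in the V with the pad against it, the trigger is back at its released position and the arm is clear. I never moved the arm near the weight or the small beaker, but I did not re-measure their positions. The cameras disagreed by 2–4 mm on the clamp's sideways position, and I averaged them.

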